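# Ready the biscuit press over the empty tray

### The arm

A 7-joint arm with a two-finger parallel gripper is mounted at the origin on the work surface. World frame = base frame: x ahead of the robot, y to its left, z up, the work surface at z = 0. Lengths are in m, angles in degrees, forces in N, time in s.
With the tool pointing down it reaches from about 0.425 to 1.025 m from the base axis. Payload 9.4 kg.
Tool frame: the origin (TCP) lies between the finger pads; the fingertips stand 22 mm ahead of it and the grasp point (between the pads) lies 3 mm ahead of it; z points along the fingers, y is the line along which they close (so a half turn about z gives the same grasp; the last joint's range is limited). The gripper opens to 85 mm and grips with 20 to 120 N. Pads are 22 mm wide; open, the fingers measure 114 mm over their backs; the gripper's body (76 mm by 85 mm) begins 54 mm behind the grasp point. The pads swing forward as they close: fully open they stand 13 mm farther back than shut.
Start: joints at [72.382, 34.337, -0.143, 91.639, 0.103, 54.024, -4.572], TCP at [0.166, -0.706, 0.253] pointing down, gripper open.
Joint ranges: [-147.43, 147.43], [-19.82, 112.94], [-74.19, 73.91], [6.32, 146.72], [-59.91, 239.91], [6.04, 106.73], [-150.56, 150.56]. Speed limits (degrees/s): [127.2, 127.2, 172.46, 172.46, 180, 180, 180].

### API

Orientations are given as a 3x3 rotation matrix whose columns are the frame's x, y, z axes.
In Python, from station import r, get_image, camera_params, job gives the robot as it stands.
- The arm moves only by the tool drive_tool, never from a script. Its argument "steps" is a list of rows, each an object with "offset": the shift along the tool's x, y, z each as a share of 0.08 m, from -1 to 1, a list of three; "dr": the turn, a rotation vector about the tool's x, y, z each as a share of 5 degrees, from -1 to 1, a list of three. A call has 1 to 10 rows; each row shifts and turns the commanded pose from where the row before left it, along the tool's axes as they then stand; what a row does not reach is not made up. A row lasts 1/12 s, in which the tool goes at most 41.7 mm and 7.16 degrees, less where a joint would pass 70% of its speed; a pose out of reach is approached as far as the arm can. A call with a number of a shift or a turn outside -1 to 1 is refused whole. A call with a gripper value outside its range is refused whole. "claw" is the closure in counts, from 0 (fully open) to 255 (shut), set as the call begins (left out, the last holds). The fingers move at their own pace and stop on an object; "newtons" is the grip in N (left out, the last holds). Time passes only in rows, so rows that do not move let the fingers close. It gives the time, the measured TCP pose, the force, the opening and the grip force at its end, in the units of the state.
- r.get_obs(): the state, without advancing time (a new reading comes with each control period).
- get_image(name): name is "scene" or "side" or "wrist"; returns the picture (420x560x3 uint8, red, green, blue); there is no depth.
- camera_params(name): a dict with "fx", "fy", "cx", "cy" (pixels), "k1" (the pictures are not rectified: a ray, as slopes to the right and down, at radius r is drawn at 1 + k1 r^2 times it, then the intrinsics apply), "pose" (4x4, takes a point from camera to world coordinates); the wrist camera has in their place "hand_eye" (4x4, takes a point from camera to tool coordinates, whose origin is the TCP and whose axes are the flange's). Camera axes: x right, y down, z forward; pixel columns grow to the right and rows downward; lengths in m; the calibration is good to about 2 mm. A picture is of the moment at which its call begins: read the wrist's pose just before it. camera_params takes no time and is no camera call.
- job.close_job(): hands the job in; it is judged then, once.
The state is a dict: "time_s": time; "joint_pos": joint angles; "joint_velocities": joint speeds; "joint_torque": joint torques, N m; "tool_pos": TCP position; "eef_rot": TCP orientation; "ft_force": force on the tool from outside, world axes, zero at the start; "wrist_torque": the same for the moment, N m; "finger_gap": opening from 0.0 (shut) to 1.0 (fully open); "grip_force": force on a finger pad.
Only numpy, scipy, OpenCV 4.12 (cv2) and the standard library are available. Lean on these libraries where they do the work, as an engineer would, in place of code of your own. Each camera call takes 0.05 s, during which the arm holds its last target. There are 200 camera calls.

### The job

Free the biscuit press: give the wing nut on its rack about a quarter turn anticlockwise so that the keeper strap swings right off the press's flange, then draw the press straight up out of the rack. Carry it to the empty baking tray and finish while still holding it there, still, nozzle down and leaning about 45 degrees, with the nozzle tip over the tray and about 6 cm above it, touching nothing. Leave the biscuits' tray and the other things on the table alone.

Things in the scene. Friction and masses are not known exactly. Their poses are not given: they have to be found in the camera images.
- rack: Fixed steel rack: foot 120 x 210 mm, two end walls, a top plate 100 (x) x 200 (y) x 12 mm, its upper face 105 mm above the table. Origin: centre of the foot, on the table. In its frame a through hole 46 mm wide (the press hangs there) is at (0, -40 mm) and the wing nut's stud at (0, +45 mm). Yawed up to 0.5 rad.
- wingnut (a joint): Angle of the captive wing nut and the keeper strap fixed under it, about the vertical stud; 0 = strap over the press (towards the rack's -y), growing anticlockwise seen from above, stop at 1.75 rad. Starts at 0 to 0.25. The strap lies 4 mm above the flange and keeps the press down until about 0.55 rad. Stays where left; friction about 0.05 N m.
- nut_wings (a point): Centre of the wing nut's wings, on the stud axis, 147 mm above the table: a brass upright blade 10 mm thick, 56 mm long and 30 mm high (15 mm above and below this point). It turns with the nut; the blade's long direction is this frame's y, in line with the strap, which points to this frame's -y.
- keeper_tip (a point): Free end of the steel keeper strap (18 mm wide, 4 mm thick), 61 mm from the stud axis, at mid thickness, 117.5 mm above the table.
- press: Biscuit press, 0.25-0.5 kg, loose, hanging in the hole with 2 mm play. Origin: centre of the underside of its flange (68 mm wide, 6 thick), which rests on the plate; z runs up to the head. Below: barrel 42 mm wide, 60 long, then a nozzle tapering over 30. Above: black flat-sided head to grip, 24 mm (x) by 36 (y), from 6 to 52 mm above the origin. Yawed up to 0.3 rad relative to the rack.
- press_head (a point): Centre of the press's gripping head, 32 mm above the press's origin; axes as the press.
- nozzle_tip (a point): Tip of the press's nozzle (12 mm wide), 90 mm below the press's origin along its axis.
- tray_empty: The empty dark steel baking tray, fixed, 250 (x) x 180 (y) mm, rim 20 mm high, walls and floor 5 mm. Origin: centre of its underside, on the table. It is to the left or to the right of the rack.
- tray_full: The same kind of tray, fixed, with rows of brown biscuits 34 x 30 x 12 mm on it; origin at the centre of its underside. On the other side of the rack.
- cutter: Bystander: steel cutter ring, 52 mm in diameter, 28 mm high, standing in the biscuits' tray. Origin: centre of its underside.
- spare_nozzle: Bystander: spare steel nozzle, a cone 34 mm wide and 36 mm high, on the table on the robot's side of the rack. Origin: centre of its underside.
- jam_jar: Bystander: jam jar, 66 mm in diameter, 85 mm high, beyond the rack. Origin: centre of its underside.
- honey_jar: Bystander: amber jar, 56 mm in diameter, 75 mm high, beyond the rack. Origin: centre of its underside.
- bowl: Bystander: white bowl, 120 mm in diameter, 50 mm high, beyond the rack. Origin: centre of its underside.
- spoon: Bystander: spoon, 150 mm long, lying on the table on the robot's side of the rack.
Things that resemble listed ones, but are neither listed nor needed, are in the scene too. There is more than one size of the press; the one meant has the size given above.

How it is judged:
By the outcome, as a careful person would: the job done as asked, in the order asked, and still so for the second after the job is handed in, while the arm keeps its last pose, push and grip.
It also fails if it takes over 51 s, if anything falls off the work surface, if the arm or the gripper's body presses on something with over 40 N, if the wrist force passes 120 N, or if a joint passes its speed limit or range.

## Working session

There is one attempt and no reset: what is moved stays moved. The work goes in short steps, Python scripts to look and compute and a tool call to move; the robot and the scene stay as the last step left them, time stands still between calls to the robot, and variables do not carry over. Pictures are saved under pics/ and viewed, at most 10 in all, crops included, and the job is handed in when it is done.

Besides the shell and the picture viewer there is one more tool, called after "Emit:" as name(argument=value, ...) on one line, values as JSON. drive_tool: Moves the arm, as the interface text tells. Shift numbers are shares of 0.08 m and turn numbers shares of 5 degrees, none past 1 either way. Its arguments: {"type":"object","properties":{"steps":{"type":"array","items":{"type":"object","properties":{"offset":{"type":"array","items":{"type":"number","minimum":-1,"maximum":1}},"dr":{"type":"array","items":{"type":"number","minimum":-1,"maximum":1}}}}},"claw":{"type":"number"},"newtons":{"type":"number"}},"required":["steps"]}

```bash
mkdir -p pics; ls; python3 - <<'E'
from station import r,get_image,camera_params,job
import cv2,numpy as np
o=r.get_obs(); print(o['time_s'],o['tool_pos'],o['eef_rot'],o['ft_force'],o['finger_gap'])
for n in ("scene","side","wrist"):
    im=get_image(n); cv2.imwrite(f"pics/{n}0.png",im[:,:,::-1])
    print(n,camera_params(n))
E
```

```text
pics
0.0 [ 0.16572509 -0.70534294  0.2524128 ] [[ 9.73471150e-01  2.28809216e-01 -5.12919370e-04]
 [ 2.28809735e-01 -9.73470028e-01  1.48630191e-03]
 [-1.59232058e-04 -1.56423298e-03 -9.99998764e-01]] [-0.07915416  0.03528558 -1.1579549 ] 0.999623855190672
scene {'fx': 488.41391562325344, 'fy': 488.41391562325344, 'cx': 277.4679725874385, 'cy': 214.96427366340845, 'k1': -0.07087431931576406, 'pose': array([[ 8.73787497e-01,  4.13272908e-01, -2.56321895e-01,
         8.43517377e-01],
       [ 4.86307922e-01, -7.42695357e-01,  4.60334891e-01,
        -5.20847258e-01],
       [-1.25141563e-04, -5.26886240e-01, -8.49935806e-01,
         1.14447637e+00],
       [ 0.00000000e+00,  0.00000000e+00,  0.00000000e+00,
         1.00000000e+00]])}
side {'fx': 392.7431316645782, 'fy': 392.7431316645782, 'cx': 279.15367364444216, 'cy': 210.775584632079, 'k1': 0.01200725032229944, 'pose': array([[-0.98092521, -0.10660557,  0.16254531,  0.39511   ],
       [-0.19433442,  0.55699115, -0.80746207,  0.74987562],
       [-0.00445635, -0.82364805, -0.5670838 ,  0.63317727],
       [ 0.        ,  0.        ,  0.        ,  1.        ]])}
wrist {'fx': 295.4273042924858, 'fy': 295.4273042924858, 'cx': 281.89780489013526, 'cy': 209.190609408256, 'k1': -0.06007707956904245, 'hand_eye': array([[ 4.29588036e-04, -9.59274125e-01, -2.82476491e-01,
         7.20429365e-02],
       [ 9.99999853e-01,  3.18418144e-04,  4.39462008e-04,
        -1.22309245e-04],
       [-3.31618893e-04, -2.82476638e-01,  9.59274121e-01,
        -1.20489068e-01],
       [ 0.00000000e+00,  0.00000000e+00,  0.00000000e+00,
         1.00000000e+00]])}
```

View pics/scene0.png

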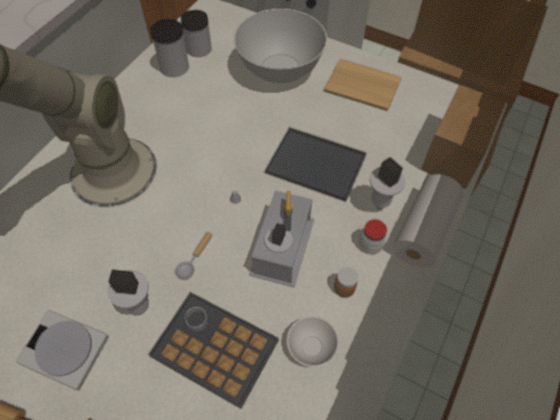

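View pics/side0.png

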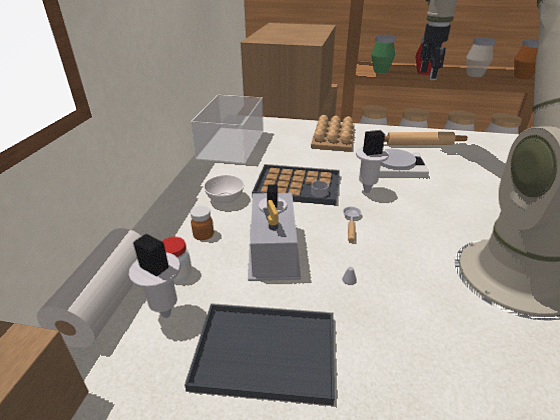

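Candidates for the press (scene view): the one hanging in the rack (279,236), and two free-standing ones at (389,178) and (125,285). Only the first is in the rack, under the strap with the brass wing nut at (289,203), so I choose it. The empty tray is at (316,162) and the full one at (214,348). I'll check in a close crop.

```bash
cat > h.py <<'E'
import cv2,numpy as np
from station import r,get_image,camera_params,job
def ray(n,uv,obs=None):
    c=camera_params(n)
    K=np.array([[c['fx'],0,c['cx']],[0,c['fy'],c['cy']],[0,0,1]])
    p=cv2.undistortPoints(np.array([[uv]],float),K,np.array([c['k1'],0,0,0,0]))[0,0]
    T=c['pose'] if 'pose' in c else tw(obs)@c['hand_eye']
    return T[:3,3],T[:3,:3]@np.array([p[0],p[1],1])
def tw(o):
    T=np.eye(4);T[:3,:3]=o['eef_rot'];T[:3,3]=o['tool_pos'];return T
def plane(n,uv,z,obs=None):
    o,d=ray(n,uv,obs); return o+d*(z-o[2])/d[2]
def proj(n,P,obs=None):
    c=camera_params(n);T=c['pose'] if 'pose' in c else tw(obs)@c['hand_eye']
    q=np.linalg.inv(T)@np.append(P,1); a=q[:2]/q[2]; a=a*(1+c['k1']*(a@a))
    return a*c['fx']+[c['cx'],c['cy']]
E
python3 - <<'E'
from h import *
s=cv2.imread('pics/scene0.png');d=cv2.imread('pics/side0.png')
a=cv2.resize(s[180:290,240:320],None,fx=5,fy=5,interpolation=cv2.INTER_CUBIC)
b=cv2.resize(d[175:285,240:310],None,fx=5,fy=5,interpolation=cv2.INTER_CUBIC)
cv2.imwrite('pics/crop0.png',np.hstack([a,b]))
print('head',plane('scene',(279,230),.157),'wing',plane('scene',(289,203),.147))
g=cv2.cvtColor(s,cv2.COLOR_BGR2GRAY)
# empty tray: dark blob
for box in [(255,120,375,205)]:
    x0,y0,x1,y1=box; m=np.zeros_like(g); m[y0:y1,x0:x1]=(g[y0:y1,x0:x1]<75)*255
    cs=cv2.findContours(m,cv2.RETR_EXTERNAL,cv2.CHAIN_APPROX_NONE)[0]; c=max(cs,key=cv2.contourArea)
    rc=cv2.boxPoints(cv2.minAreaRect(c)); ap=cv2.approxPolyDP(c,6,True)[:,0]
    print(ap); print([plane('scene',p,.02).round(3) for p in ap])
for nm,uv,z in [('press',(389,170),.15),('press2',(125,282),.15),('jam',(375,230),.085),('honey',(347,275),.075),('sparen',(235,197),0),('spoon',(185,270),0),('cutter',(196,319),.03),('bowl',(312,335),.05)]: print(nm,plane('scene',uv,z).round(3))
E
```

```text
head [ 0.56892402 -0.02036394  0.157     ] wing [0.5505854  0.06309314 0.147     ]
[[289 129]
 [266 172]
 [345 200]
 [364 153]]
[array([0.385, 0.375, 0.02 ]), array([0.405, 0.199, 0.02 ]), array([0.644, 0.222, 0.02 ]), array([0.623, 0.4  , 0.02 ])]
press [0.727 0.274 0.15 ]
press2 [ 0.333 -0.301  0.15 ]
jam [0.76  0.133 0.085]
honey [ 0.749 -0.009  0.075]
sparen [0.365 0.093 0.   ]
spoon [ 0.371 -0.164  0.   ]
cutter [ 0.48  -0.266  0.03 ]
bowl [ 0.741 -0.173  0.05 ]
```

View pics/crop0.png

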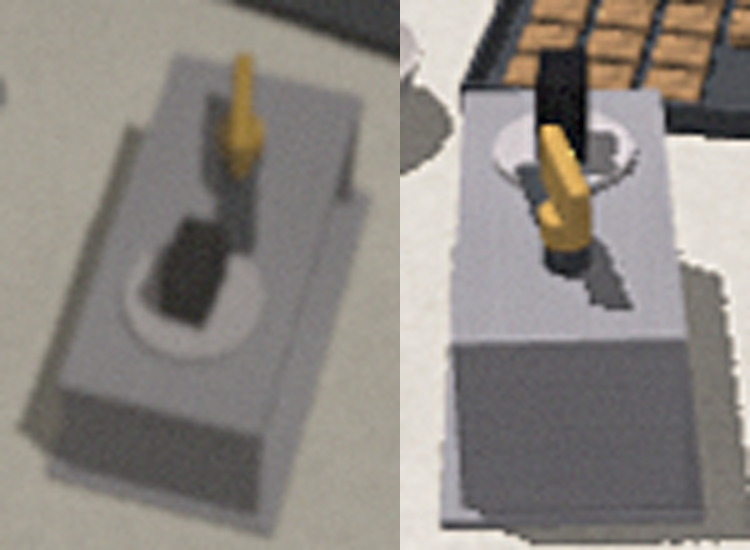

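The crop confirms the choice: the press in the rack has its flange and black head at scene (279,236), next to the brass wing at (289,203). The strap, in shadow, runs between them. Next I swing over to view it with the wrist camera.

Emit:
drive_tool(steps=[{"offset": [0.25,-0.04,0],"dr": [0,0,-0.33]},{"offset": [0.5,-0.085,0],"dr": [0,0,-0.66]},{"offset": [0.5,-0.085,0],"dr": [0,0,-0.66]},{"offset": [0.5,-0.085,0],"dr": [0,0,-0.66]},{"offset": [0.5,-0.085,0],"dr": [0,0,-0.66]},{"offset": [0.5,-0.085,0],"dr": [0,0,-0.66]},{"offset": [0.5,-0.085,0],"dr": [0,0,-0.66]},{"offset": [0.48,-0.085,0],"dr": [0,0,-0.66]},{"offset": [0.48,-0.085,0],"dr": [0,0,-0.66]},{"offset": [0.48,-0.085,0],"dr": [0,0,-0.66]}], claw=0)

```text
time_s: 0.98
tool_pos: [0.4684, -0.4779, 0.2531]
eef_rot: [[0.709, 0.705, 0.0], [0.705, -0.709, 0.0], [0.0, 0.0, -1.0]]
ft_force: [0.0, 0.5, 0.5]
finger_gap: 0.998
grip_force: 0.0
```

```bash
python3 -c "
from h import *
o=r.get_obs();print(o['time_s'],o['tool_pos'],o['joint_pos'],o['eef_rot'])"
```

```text
0.9833 [ 0.46835465 -0.47794692  0.25308939] [ 46.81611877  30.69652654  -9.30667983  99.06683295   6.09898194
  50.72561742 -10.25989818] [[ 7.09394050e-01  7.04812052e-01  2.30148302e-04]
 [ 7.04812020e-01 -7.09394087e-01  2.11743733e-04]
 [ 3.12505380e-04  1.20015457e-05 -9.99999951e-01]]
```

Emit:
drive_tool(steps=[{"offset": [0.48,-0.1,0],"dr": [0,0,-0.68]},{"offset": [0.48,-0.1,0],"dr": [0,0,-0.68]},{"offset": [0.48,-0.1,0],"dr": [0,0,-0.68]},{"offset": [0.47,-0.1,0],"dr": [0,0,-0.68]},{"offset": [0.47,-0.1,0],"dr": [0,0,-0.68]},{"offset": [0.46,-0.1,-0.05],"dr": [0,0,-0.68]},{"offset": [0.46,-0.1,-0.05],"dr": [0,0,-0.68]},{"offset": [0.45,-0.1,-0.05],"dr": [0,0,-0.68]},{"offset": [0.45,-0.1,-0.05],"dr": [0,0,-0.68]},{"offset": [0.44,-0.1,-0.05],"dr": [0,0,-0.68]}])

```text
time_s: 1.82
tool_pos: [0.5837, -0.1222, 0.2734]
eef_rot: [[0.194, 0.981, 0.0], [0.981, -0.194, 0.0], [0.0, 0.0, -1.0]]
ft_force: [-0.1, 0.2, -0.0]
finger_gap: 0.998
grip_force: 0.0
```

Emit:
drive_tool(steps=[{"offset": [0.43,-0.1,0],"dr": [0,0,-0.68]},{"offset": [0.42,-0.1,0],"dr": [0,0,-0.68]},{"offset": [0.42,-0.1,0],"dr": [0,0,-0.68]},{"offset": [0.4,-0.1,0],"dr": [0,0,-0.68]},{"offset": [0.2,0,0],"dr": [0,0,-0.6]},{"offset": [0,0,0]},{"offset": [0,0,0]},{"offset": [0,0,0]}])

```text
schema error: expected keys offset, dr
```

```bash
python3 - <<'E'
from h import *
o=r.get_obs();im=get_image('wrist');cv2.imwrite('pics/w1.png',im[:,:,::-1])
import pickle;pickle.dump(o,open('w1.pkl','wb'))
print(o['time_s'],o['tool_pos'],o['joint_pos'],np.round(o['eef_rot'],4),abs(o['joint_velocities']).max())
E
```

```text
1.8167 [ 0.58374945 -0.12220688  0.27336504] [ 20.86109722  25.40390945 -20.54114222 106.87194587  11.35676501
  49.70107764 -16.40950547] [[ 1.937e-01  9.811e-01  2.000e-04]
 [ 9.811e-01 -1.937e-01  3.000e-04]
 [ 4.000e-04  1.000e-04 -1.000e+00]] 29.352022338165575
```

View pics/w1.png

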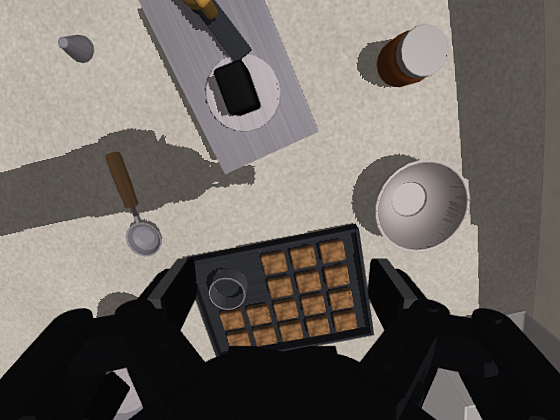

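The wrist view shows the rack at the top: press head (237,90), strap from (230,40), brass wing (203,8). The view is clear, so I continue until I'm overhead.

Emit:
drive_tool(steps=[{"offset": [0.43,-0.12,0],"dr": [0,0,-0.9]},{"offset": [0.42,-0.12,0],"dr": [0,0,-0.9]},{"offset": [0.42,-0.12,0],"dr": [0,0,-0.9]},{"offset": [0.4,-0.1,0],"dr": [0,0,-0.9]},{"offset": [0.2,0,0],"dr": [0,0,-0.8]},{"offset": [0,0,0],"dr": [0,0,0]},{"offset": [0,0,0],"dr": [0,0,0]},{"offset": [0,0,0],"dr": [0,0,0]}])

```text
time_s: 2.53
tool_pos: [0.5563, 0.0258, 0.2731]
eef_rot: [[-0.181, 0.983, -0.0], [0.983, 0.181, -0.001], [-0.001, -0.0, -1.0]]
ft_force: [0.4, 0.3, -0.5]
finger_gap: 1.005
grip_force: 0.0
```

```bash
python3 - <<'E'
from h import *
o=r.get_obs();im=get_image('wrist');cv2.imwrite('pics/w2.png',im[:,:,::-1])
import pickle;pickle.dump(o,open('w2.pkl','wb'))
print(o['time_s'],o['tool_pos'],o['joint_pos'],np.round(o['eef_rot'],4),abs(o['joint_velocities']).max())
E
```

```text
2.5333 [0.55630055 0.02582122 0.27308852] [ 11.60986655  23.56810334 -27.64438079 111.42739802  14.4084552
  48.37984406 -13.26777364] [[-1.815e-01  9.834e-01 -3.000e-04]
 [ 9.834e-01  1.815e-01 -6.000e-04]
 [-5.000e-04 -4.000e-04 -1.000e+00]] 0.8457169065963417
```

View pics/w2.png

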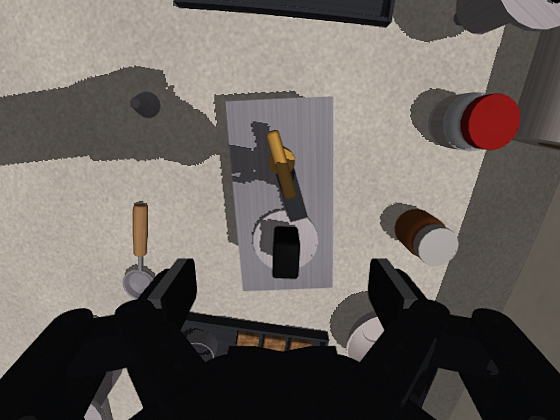

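Now overhead: brass wing about (282,163), strap end (300,218), head top (286,250), plate right edge at column 333. I'll measure these in a crop.

```bash
python3 - <<'E'
from h import *
import pickle;o=pickle.load(open('w2.pkl','rb'))
im=cv2.imread('pics/w2.png')
cv2.imwrite('pics/crop2.png',cv2.resize(im[90:295,215:345],None,fx=2.9,fy=2.9,interpolation=cv2.INTER_CUBIC))
hsv=cv2.cvtColor(im,cv2.COLOR_BGR2HSV)
m=cv2.inRange(hsv,(12,120,60),(32,255,255));m[:90]=0;m[230:]=0;m[:,:230]=0;m[:,340:]=0
for v0 in (60,150,190):
    mm=m&((hsv[:,:,2]>v0)*255).astype(np.uint8)
    c=max(cv2.findContours(mm,0,1)[0],key=cv2.contourArea);print('brass',v0,cv2.contourArea(c),cv2.minAreaRect(c))
k=cv2.inRange(hsv,(0,0,0),(180,255,40));k[:215]=0;k[300:]=0;k[:,:260]=0;k[:,312:]=0
c=max(cv2.findContours(k,0,1)[0],key=cv2.contourArea);print('head',cv2.contourArea(c),cv2.minAreaRect(c),cv2.approxPolyDP(c,3,True)[:,0].tolist())
E
```

```text
brass 60 983.5 ((281.7210388183594, 164.483642578125), (68.22050476074219, 25.596540451049805), 85.76361083984375)
brass 150 211.5 ((276.83795166015625, 148.14059448242188), (31.214208602905273, 8.345096588134766), 73.49563598632812)
brass 190 1.0 ((282.0000305175781, 161.00001525878906), (1.4142134189605713, 1.4142134189605713), 45.0)
head 1235.0 ((286.0, 252.0), (52.0, 26.0), 90.0) [[277, 226], [273, 276], [295, 278], [297, 229]]
```

View pics/crop2.png

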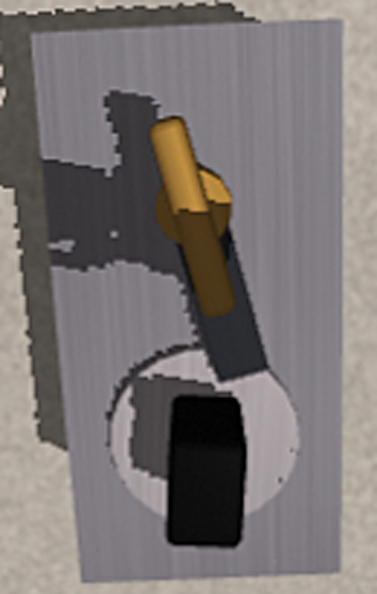

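```bash
python3 - <<'E'
from h import *
import pickle;o=pickle.load(open('w2.pkl','rb'))
def C(x,y,z): return plane('wrist',(215+x/2.9,90+y/2.9),z,o)[:2]
def ang(v): return np.degrees(np.arctan2(v[1],v[0]))
tl,tr,br,bl=[C(*p,.105) for p in [(32,35),(342,20),(340,572),(82,582)]]
for n,a,b in [('L',bl,tl),('R',br,tr),('T',tl,tr),('B',bl,br)]: print(n,np.linalg.norm(b-a).round(4),ang(b-a).round(2))
print('rack centre',(tl+tr+bl+br)/4)
u,l=C(165,120,.162),C(218,313,.162);print('wing',(u+l)/2,np.linalg.norm(u-l),'yaw y-axis',ang(u-l))
u1,l1=C(152,125,.162),C(203,318,.162);u2,l2=C(182,118,.162),C(233,310,.162);print(ang(u1-l1),ang(u2-l2))
s=(C(220,382,.1195)+C(268,368,.1195))/2;print('strap',s,np.linalg.norm(s-(u+l)/2),ang((u+l)/2-s), ang(C(268,368,.1195)-C(220,382,.1195)))
f=C(204,436,.111);print('flange',f, [C(*p,.111) for p in [(110,432),(298,432),(204,345),(204,523)]])
a,b=C(168,545,.157),C(240,548,.157);print('head bottom edge',a,b,np.linalg.norm(b-a),ang(b-a))
c,d=C(172,452,.157),C(246,452,.157);print(c,d,np.linalg.norm(c-a),ang(c-a),ang(d-b))
# scene crop check
S=lambda x,y,z:plane('scene',(240+x/5,180+y/5),z)[:2]
print('scene rack',S(180,55,.105),S(360,100,.105),S(60,385,.105),S(265,435,.105),'wing',S(243,57,.162),'flange',S(195,303,.111))
E
```

```text
L 0.1988 103.01
R 0.199 103.02
T 0.0991 13.11
B 0.0992 12.97
rack centre [0.55971481 0.01974299]
wing [0.54888954 0.06437574] 0.054204505374990004 yaw y-axis 115.77913910425815
114.97077112757644 115.57706814226387
strap [0.57655558 0.00996237] 0.06104280034381577 116.95069475357936 27.62378098825306
flange [ 0.56816232 -0.0176908 ] [array([ 0.53507673, -0.02227182]), array([ 0.60070712, -0.01014762]), array([0.56191909, 0.01543357]), array([ 0.57455284, -0.05157124])]
head bottom edge [ 0.5598959  -0.03694418] [ 0.58208015 -0.03392091] 0.022389306400124046 7.760454183028138
[ 0.55565798 -0.00586343] [ 0.57743527 -0.00184349] 0.03136833947918776 97.76451631875372 98.23928964649717
scene rack [0.49130302 0.10393915] [0.58522447 0.12430674] [ 0.53430909 -0.09011622] [ 0.63193211 -0.0658607 ] wing [0.53806045 0.08359652] flange [ 0.57044528 -0.02286592]
```

Found: rack yaw 13.0°, stud (0.5495,0.064), nut yaw about 26.5° (strap at 0.235 rad), press axis (0.568,-0.018) with yaw about 8°. Next I go over the nut and descend.

Emit:
drive_tool(steps=[{"offset": [0.24,0,0],"dr": [0,0,0]},{"offset": [0.24,0,0.1],"dr": [0,0,0]},{"offset": [0,0,0.25],"dr": [0,0,-0.8]},{"offset": [0,0,0.25],"dr": [0,0,-0.8]},{"offset": [0,0,0.25],"dr": [0,0,-0.8]},{"offset": [0,0,0.25],"dr": [0,0,-0.8]},{"offset": [0,0,0],"dr": [0,0,0]},{"offset": [0,0,0],"dr": [0,0,0]}])

```text
time_s: 3.25
tool_pos: [0.549, 0.0633, 0.1846]
eef_rot: [[-0.444, 0.896, -0.002], [0.896, 0.444, -0.0], [0.001, -0.002, -1.0]]
ft_force: [-0.1, 0.5, -0.0]
finger_gap: 1.0
grip_force: 0.0
```

```bash
python3 - <<'E'
from h import *
o=r.get_obs();x,y=o['eef_rot'][:,0],o['eef_rot'][:,1]
print(o['tool_pos'],np.degrees(np.arctan2(y[1],y[0])))
d=np.array([.5495,.064,.157])-o['tool_pos'];print(o['eef_rot'].T@d/.08)
E
```

```text
[0.54895345 0.06329623 0.18458775] 26.331320389570973
[0.00461737 0.01080607 0.34482648]
```

Emit:
drive_tool(steps=[{"offset": [0,0.01,0.15],"dr": [0,0,0]},{"offset": [0,0,0.12],"dr": [0,0,0]},{"offset": [0,0,0.08],"dr": [0,0,0]},{"offset": [0,0,0],"dr": [0,0,0]}])

```text
time_s: 3.58
tool_pos: [0.5494, 0.0646, 0.1562]
eef_rot: [[-0.447, 0.895, -0.001], [0.895, 0.447, -0.0], [0.0, -0.001, -1.0]]
ft_force: [0.4, -0.1, -0.5]
finger_gap: 1.003
grip_force: 0.0
```

Emit:
drive_tool(steps=[{"offset": [0,0,0],"dr": [0,0,0]},{"offset": [0,0,0],"dr": [0,0,0]},{"offset": [0,0,0],"dr": [0,0,0]},{"offset": [0,0,0],"dr": [0,0,0]},{"offset": [0,0,0],"dr": [0,0,0]},{"offset": [0,0,0],"dr": [0,0,0]},{"offset": [0,0,0],"dr": [0,0,0]},{"offset": [0,0,0],"dr": [0,0,0]}], claw=255, newtons=30)

```text
time_s: 4.25
tool_pos: [0.5488, 0.0642, 0.1574]
eef_rot: [[-0.447, 0.894, -0.002], [0.894, 0.447, -0.001], [-0.0, -0.002, -1.0]]
ft_force: [-4.8, -2.1, 6.2]
finger_gap: 0.109
grip_force: 33.6
```

Emit:
drive_tool(steps=[{"offset": [0,0,0],"dr": [0,0,-0.5]},{"offset": [0,0,0],"dr": [0,0,-0.8]},{"offset": [0,0,0],"dr": [0,0,-0.8]},{"offset": [0,0,0],"dr": [0,0,-0.8]},{"offset": [0,0,0],"dr": [0,0,-0.8]},{"offset": [0,0,0],"dr": [0,0,-0.8]},{"offset": [0,0,0],"dr": [0,0,-0.8]},{"offset": [0,0,0],"dr": [0,0,-0.8]}])

```text
time_s: 4.92
tool_pos: [0.5486, 0.0641, 0.1574]
eef_rot: [[-0.841, 0.541, -0.002], [0.541, 0.841, -0.002], [0.001, -0.003, -1.0]]
ft_force: [-5.3, -2.6, 5.8]
finger_gap: 0.111
grip_force: 33.7
```

```bash
python3 -c "
from h import *
o=r.get_obs();print(o['joint_pos'].round(1),o['wrist_torque'],o['ft_force'])"
```

```text
[ 12.   34.1 -35.7 117.7  32.1  38.2  12.1] [-0.31620807  1.04399542 -0.0161857 ] [-5.32125008 -2.60099314  5.77199015]
```

Emit:
drive_tool(steps=[{"offset": [0,0,0],"dr": [0,0,-0.9]},{"offset": [0,0,0],"dr": [0,0,-1]},{"offset": [0,0,0],"dr": [0,0,-1]},{"offset": [0,0,0],"dr": [0,0,-1]},{"offset": [0,0,0],"dr": [0,0,-1]},{"offset": [0,0,0],"dr": [0,0,-1]},{"offset": [0,0,0],"dr": [0,0,-1]},{"offset": [0,0,0],"dr": [0,0,-1]},{"offset": [0,0,0],"dr": [0,0,-1]},{"offset": [0,0,0],"dr": [0,0,-0.4]}])

```text
time_s: 5.75
tool_pos: [0.5486, 0.0638, 0.1575]
eef_rot: [[-0.971, -0.239, -0.002], [-0.239, 0.971, -0.002], [0.003, -0.002, -1.0]]
ft_force: [-5.9, -2.9, 8.3]
finger_gap: 0.11
grip_force: 34.0
```

Emit:
drive_tool(steps=[{"offset": [0,0,0],"dr": [0,0,0]},{"offset": [0,0,0],"dr": [0,0,0]}])

```text
time_s: 5.92
tool_pos: [0.5486, 0.0639, 0.1574]
eef_rot: [[-0.972, -0.234, -0.002], [-0.234, 0.972, -0.002], [0.003, -0.002, -1.0]]
ft_force: [-6.2, -2.5, 8.6]
finger_gap: 0.113
grip_force: 34.0
```

Emit:
drive_tool(steps=[{"offset": [0,0,0],"dr": [0,0,0]},{"offset": [0,0,0],"dr": [0,0,0]},{"offset": [0,0,0],"dr": [0,0,0]},{"offset": [0,0,0],"dr": [0,0,0]}], claw=130)

```text
time_s: 6.25
tool_pos: [0.55, 0.0649, 0.1573]
eef_rot: [[-0.972, -0.235, 0.0], [-0.235, 0.972, 0.0], [-0.0, 0.0, -1.0]]
ft_force: [-0.0, -0.3, 0.7]
finger_gap: 0.487
grip_force: 0.0
```

Emit:
drive_tool(steps=[{"offset": [0,0,-0.2],"dr": [0,0,0]},{"offset": [0,0,-0.4],"dr": [0,0,0]},{"offset": [0,0,-0.4],"dr": [0,0,0.5]},{"offset": [0,0,-0.3],"dr": [0,0,1]},{"offset": [0,0,0],"dr": [0,0,1]},{"offset": [0,0,0],"dr": [0,0,1]},{"offset": [0,0,0],"dr": [0,0,1]},{"offset": [0,0,0],"dr": [0,0,1]},{"offset": [0,0,0],"dr": [0,0,1]},{"offset": [0,0,0],"dr": [0,0,1]}])

```text
time_s: 7.08
tool_pos: [0.5499, 0.0649, 0.2613]
eef_rot: [[-0.912, 0.409, 0.0], [0.409, 0.912, 0.0], [-0.0, 0.0, -1.0]]
ft_force: [0.5, 0.6, -0.5]
finger_gap: 0.488
grip_force: 0.0
```

Emit:
drive_tool(steps=[{"offset": [0,0,0],"dr": [0,0,1]},{"offset": [0,0,0],"dr": [0,0,1]},{"offset": [0,0,0],"dr": [0,0,1]},{"offset": [0,0,0],"dr": [0,0,1]},{"offset": [0,0,0],"dr": [0,0,1]},{"offset": [0,0,0],"dr": [0,0,1]},{"offset": [0,0,0],"dr": [0,0,1]},{"offset": [0,0,0],"dr": [0,0,1]},{"offset": [0,0,0],"dr": [0,0,1]},{"offset": [0,0,0],"dr": [0,0,1]}], claw=0)

```text
time_s: 7.92
tool_pos: [0.5499, 0.065, 0.2612]
eef_rot: [[-0.273, 0.962, 0.0], [0.962, 0.273, 0.0], [0.0, 0.0, -1.0]]
ft_force: [-0.1, 0.4, -0.0]
finger_gap: 0.999
grip_force: 0.0
```

Emit:
drive_tool(steps=[{"offset": [-0.4,0,0],"dr": [0,0,0.8]},{"offset": [-0.4,0.1,0],"dr": [0,0,0]},{"offset": [0,0,0],"dr": [0,0,0]},{"offset": [0,0,0],"dr": [0,0,0]},{"offset": [0,0,0],"dr": [0,0,0]}])

```text
time_s: 8.33
tool_pos: [0.5731, 0.0048, 0.2611]
eef_rot: [[-0.209, 0.978, -0.0], [0.978, 0.209, 0.001], [0.001, -0.0, -1.0]]
ft_force: [-0.4, 0.0, 0.7]
finger_gap: 1.003
grip_force: 0.0
```

```bash
python3 - <<'E'
from h import *
o=r.get_obs();im=get_image('wrist');cv2.imwrite('pics/w3.png',im[:,:,::-1])
import pickle;pickle.dump(o,open('w3.pkl','wb'))
y=o['eef_rot'][:,1]
print(o['time_s'],o['tool_pos'],o['joint_pos'].round(1),np.degrees(np.arctan2(y[1],y[0])),o['ft_force'])
E
```

```text
8.3333 [0.57310645 0.00482908 0.26112511] [ 15.1  25.9 -29.9 110.1  16.9  48.3 -11.6] 12.076467458252331 [-0.43530629  0.04220326  0.68185013]
```

View pics/w3.png

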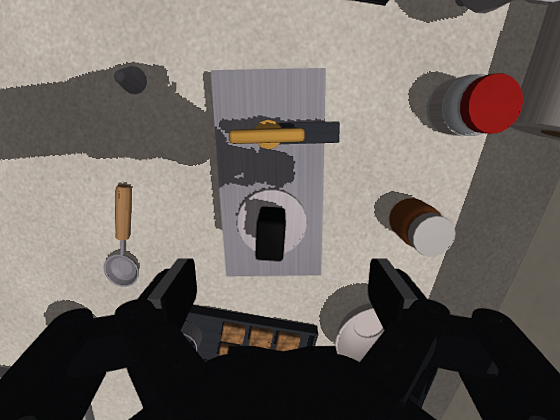

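The strap now points to the right, off the flange: strap end (338,132), blade along row 135. The press flange is at (272,220) and the head at (270,233). I'll refine the head pose.

```bash
python3 - <<'E'
from h import *
import pickle;o=pickle.load(open('w3.pkl','rb'))
im=cv2.imread('pics/w3.png');hsv=cv2.cvtColor(im,cv2.COLOR_BGR2HSV)
P=lambda u,v,z:plane('wrist',(u,v),z,o)[:2]
k=cv2.inRange(hsv,(0,0,0),(180,255,45));k[:195]=0;k[268:]=0;k[:,:245]=0;k[:,300:]=0
c=max(cv2.findContours(k,0,1)[0],key=cv2.contourArea);ap=cv2.approxPolyDP(c,3,True)[:,0];print(ap.tolist())
q=c[:,0].astype(float)
# side edges of top face region (lower rows), z=.157
for sgn in (-1,1):
    pts=[]
    for v in range(230,256):
        row=q=None
        xs=np.where(k[v]>0)[0];pts.append(P(xs.min()-.5 if sgn<0 else xs.max()+.5,v,.157))
    pts=np.array(pts);f=cv2.fitLine(pts.astype(np.float32),2,0,.01,.01).ravel();print('edge',np.degrees(np.arctan2(f[1],f[0])),f[2:])
b=np.where(k.any(1))[0].max();xs=np.where(k[b-3]>0)[0];print('bottom',b,P(xs.mean(),b+.5,.157))
# flange bright ellipse
m=cv2.inRange(hsv,(0,0,120),(180,30,255));
for v in (215,220,225):
    print(v,[P(u,v,.111) for u in (236.5,307)])
print('proj flange pt',proj('wrist',np.array([.5687,-.0185,.111]),o),'headtop',proj('wrist',np.array([.5687,-.0185,.157]),o))
E
```

```text
[[261, 207], [256, 258], [280, 260], [284, 209]]
edge -79.41293 [ 0.5568928  -0.02193519]
edge -82.31594 [ 0.5794605  -0.01708644]
bottom 260 [ 0.57092967 -0.03551502]
215 [array([ 0.53347867, -0.0175627 ]), array([ 0.59977494, -0.00335232])]
220 [array([ 0.53432338, -0.02256703]), array([ 0.60095732, -0.00827966])]
225 [array([ 0.53517537, -0.02762365]), array([ 0.6021528 , -0.01325792])]
proj flange pt [272.16223315 223.17244197] headtop [270.41889612 241.57493186]
```

Emit:
drive_tool(steps=[{"offset": [-0.265,-0.122,0],"dr": [0,0,0]},{"offset": [0,0,0.25],"dr": [0,0,0.66]},{"offset": [0,0,0.4],"dr": [0,0,0]},{"offset": [0,0,0.35],"dr": [0,0,0]},{"offset": [0,0,0.25],"dr": [0,0,0]},{"offset": [0,0,0.1],"dr": [0,0,0]},{"offset": [0,0,0],"dr": [0,0,0]},{"offset": [0,0,0],"dr": [0,0,0]}])

```text
time_s: 9.05
tool_pos: [0.5683, -0.0174, 0.1537]
eef_rot: [[-0.154, 0.988, 0.0], [0.988, 0.154, 0.0], [0.0, 0.0, -1.0]]
ft_force: [0.8, -0.5, 0.4]
finger_gap: 0.999
grip_force: 0.0
```

```bash
python3 - <<'E'
from h import *
o=r.get_obs();y=o['eef_rot'][:,1]
print(o['tool_pos'],np.degrees(np.arctan2(y[1],y[0])),o['ft_force'])
d=np.array([.5680,-.018,.143])-o['tool_pos'];print(o['eef_rot'].T@d/.08)
E
```

```text
[ 0.56833267 -0.01739644  0.15372658] 8.846815082525742 [ 0.76614849 -0.47676359  0.38344178]
[-0.00686922 -0.00527769  0.13407914]
```

Emit:
drive_tool(steps=[{"offset": [0,-0.005,0.13],"dr": [0,0,0]},{"offset": [0,0,0],"dr": [0,0,0]},{"offset": [0,0,0],"dr": [0,0,0]}])

```text
time_s: 9.3
tool_pos: [0.5678, -0.0184, 0.1432]
eef_rot: [[-0.152, 0.988, 0.0], [0.988, 0.152, -0.0], [-0.0, 0.0, -1.0]]
ft_force: [0.7, -0.7, -0.4]
finger_gap: 0.996
grip_force: 0.0
```

Emit:
drive_tool(steps=[{"offset": [0,0,0],"dr": [0,0,0]},{"offset": [0,0,0],"dr": [0,0,0]},{"offset": [0,0,0],"dr": [0,0,0]},{"offset": [0,0,0],"dr": [0,0,0]},{"offset": [0,0,0],"dr": [0,0,0]},{"offset": [0,0,0],"dr": [0,0,0]},{"offset": [0,0,0],"dr": [0,0,0]},{"offset": [0,0,0],"dr": [0,0,0]}], claw=255, newtons=70)

```text
time_s: 9.97
tool_pos: [0.568, -0.0184, 0.1432]
eef_rot: [[-0.152, 0.988, 0.001], [0.988, 0.152, -0.0], [-0.0, 0.001, -1.0]]
ft_force: [-0.8, -0.7, 4.6]
finger_gap: 0.272
grip_force: 69.4
```

```bash
python3 -c "
from h import *
o=r.get_obs();print(o['joint_pos'].round(1),o['wrist_torque'],o['ft_force'],o['tool_pos'])"
```

```text
[ 12.5  33.9 -23.7 116.8  23.7  33.9 -18.9] [-0.04427175  0.08526182 -0.08264588] [-0.80579226 -0.7002984   4.610715  ] [ 0.567991   -0.01835282  0.14317729]
```

Emit:
drive_tool(steps=[{"offset": [0,0,-0.08],"dr": [0,0,0]},{"offset": [0,0,-0.12],"dr": [0,0,0]},{"offset": [0,0,-0.15],"dr": [0,0,0]},{"offset": [0,0,-0.15],"dr": [0,0,0]},{"offset": [0,0,-0.15],"dr": [0,0,0]}])

```text
time_s: 10.38
tool_pos: [0.5677, -0.0184, 0.1964]
eef_rot: [[-0.153, 0.988, 0.0], [0.988, 0.153, 0.0], [-0.0, 0.0, -1.0]]
ft_force: [0.0, -0.5, -2.9]
finger_gap: 0.273
grip_force: 68.7
```

Emit:
drive_tool(steps=[{"offset": [0,0,-0.2],"dr": [0,0,0]},{"offset": [0,0,-0.2],"dr": [0,0,0]},{"offset": [0,0,-0.25],"dr": [0,0,0]},{"offset": [0,0,-0.25],"dr": [0,0,0]},{"offset": [0,0,-0.25],"dr": [0,0,0]},{"offset": [0,0,-0.25],"dr": [0,0,0]},{"offset": [0,0,-0.25],"dr": [0,0,0]},{"offset": [0,0,-0.25],"dr": [0,0,0]},{"offset": [0,0,-0.15],"dr": [0,0,0]},{"offset": [0,0,0],"dr": [0,0,0]}])

```text
time_s: 11.22
tool_pos: [0.5685, -0.018, 0.3627]
eef_rot: [[-0.153, 0.988, 0.005], [0.988, 0.153, -0.0], [-0.001, 0.005, -1.0]]
ft_force: [0.6, 0.2, -3.4]
finger_gap: 0.269
grip_force: 69.0
```

```bash
python3 - <<'E'
from h import *
o=r.get_obs();im=get_image('side');cv2.imwrite('pics/s4.png',im[:,:,::-1])
print(o['joint_pos'].round(1),o['wrist_torque'],o['ft_force'],o['tool_pos'],o['finger_gap'])
E
```

```text
[ 19.3  19.6 -31.3 103.6  11.7  59.7  -7.6] [ 0.00249405 -0.02877333  0.04062146] [ 0.62788375  0.22069292 -3.44178224] [ 0.56845514 -0.01795059  0.36266389] 0.26854298679862165
```

View pics/s4.png

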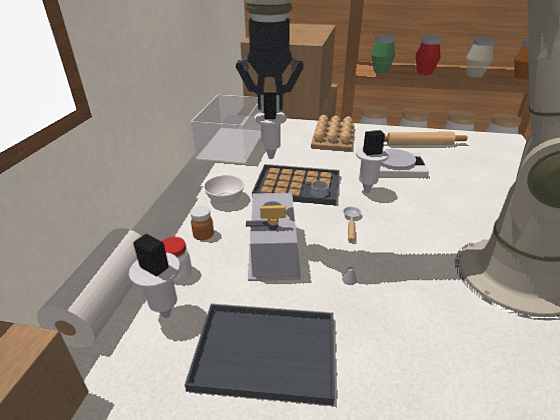

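The press hangs upright in the gripper at (270,125), clear of the rack, and everything else is untouched. Next I carry it to above the empty tray while yawing.

Emit:
drive_tool(steps=[{"offset": [0.24,0.04,0],"dr": [0,0,-0.3]},{"offset": [0.45,0.1,0],"dr": [0,0,-0.62]},{"offset": [0.45,0.12,0],"dr": [0,0,-0.62]},{"offset": [0.44,0.15,0],"dr": [0,0,-0.62]},{"offset": [0.43,0.17,0],"dr": [0,0,-0.62]},{"offset": [0.42,0.2,0],"dr": [0,0,-0.62]},{"offset": [0.41,0.22,0],"dr": [0,0,-0.62]},{"offset": [0.4,0.24,0],"dr": [0,0,-0.62]},{"offset": [0.38,0.26,0],"dr": [0,0,-0.62]},{"offset": [0.37,0.28,0],"dr": [0,0,-0.62]}])

```text
time_s: 12.1
tool_pos: [0.5803, 0.3361, 0.3577]
eef_rot: [[-0.62, 0.785, -0.002], [0.785, 0.62, -0.001], [0.0, -0.002, -1.0]]
ft_force: [0.1, -0.9, -2.2]
finger_gap: 0.271
grip_force: 68.9
```

Emit:
drive_tool(steps=[{"offset": [0.18,0.14,0],"dr": [0,0,-0.3]},{"offset": [0,0,0],"dr": [0,0,0]},{"offset": [0,0,0],"dr": [0,0,0]}])

```text
time_s: 12.35
tool_pos: [0.5797, 0.354, 0.3573]
eef_rot: [[-0.64, 0.768, -0.002], [0.768, 0.64, -0.001], [0.001, -0.002, -1.0]]
ft_force: [0.7, -0.7, -2.7]
finger_gap: 0.275
grip_force: 69.3
```

```bash
python3 - <<'E'
from h import *
o=r.get_obs();y=o['eef_rot'][:,1]
print(o['tool_pos'],np.degrees(np.arctan2(y[1],y[0])),o['ft_force'],o['joint_pos'].round(1))
E
```

```text
[0.57974466 0.3540283  0.35731978] 39.81289676499632 [ 0.69331221 -0.73044406 -2.73466626] [-11.5  30.6 -39.6  89.5  20.5  67.5 -15.3]
```

Emit:
drive_tool(steps=[{"offset": [0,0,0.12],"dr": [0.5,0,0]},{"offset": [0,0.02,0.25],"dr": [1,0,0]},{"offset": [0,0.04,0.25],"dr": [1,0,0]},{"offset": [0,0.06,0.24],"dr": [1,0,0]},{"offset": [0,0.08,0.24],"dr": [1,0,0]},{"offset": [0,0,0],"dr": [0,0,0]}])

```text
time_s: 12.85
tool_pos: [0.5826, 0.352, 0.2616]
eef_rot: [[-0.637, 0.708, -0.304], [0.771, 0.585, -0.252], [0.0, -0.395, -0.919]]
ft_force: [-0.3, -1.0, -4.6]
finger_gap: 0.273
grip_force: 70.1
```

```bash
python3 - <<'E'
from h import *
o=r.get_obs()
print(o['tool_pos'],o['eef_rot'][:,2],o['joint_pos'].round(1))
E
```

```text
[0.58257733 0.3519941  0.26156309] [-0.30444795 -0.25159499 -0.91870094] [-18.   44.6 -35.2  79.5  19.9  86.6 -15.7]
```

Emit:
drive_tool(steps=[{"offset": [0,0.1,0.23],"dr": [0,0,0]},{"offset": [0,0.1,0.23],"dr": [0,0,0]},{"offset": [0,0.1,0.23],"dr": [0.8,0,0]},{"offset": [0,0.05,0.1],"dr": [0.8,0,0]},{"offset": [0,0.06,0.1],"dr": [0.8,0,0]},{"offset": [0,0.06,0.1],"dr": [0.8,0,0]},{"offset": [0,0,0],"dr": [0,0,0]},{"offset": [0,0,0],"dr": [0,0,0]}])

```text
time_s: 13.52
tool_pos: [0.5833, 0.354, 0.1805]
eef_rot: [[-0.637, 0.604, -0.479], [0.771, 0.499, -0.396], [-0.0, -0.621, -0.784]]
ft_force: [0.0, -0.2, -2.9]
finger_gap: 0.272
grip_force: 70.7
```

```bash
python3 - <<'E'
from h import *
o=r.get_obs();p=o['tool_pos'];z=o['eef_rot'][:,2];tip=p+.128*z
print(p,z,'tilt',np.degrees(np.arccos(-z[2])),'tip',tip,o['joint_pos'].round(1))
E
```

```text
[0.58330659 0.35404709 0.18047771] [-0.47855614 -0.39601922 -0.78367902] tilt 38.40133172349373 tip [0.5220514  0.30335663 0.08016679] [-21.7  55.5 -32.   72.6  19.2  97.2 -15.5]
```

Emit:
drive_tool(steps=[{"offset": [0,0.1,0.11],"dr": [0.4,0,0]},{"offset": [0,0.1,0.11],"dr": [0.5,0,0]},{"offset": [0,0,0],"dr": [0.42,0,0]},{"offset": [0,0,0],"dr": [0,0,0]},{"offset": [0,0,0],"dr": [0,0,0]},{"offset": [0,0,0],"dr": [0,0,0]}])

```text
time_s: 14.02
tool_pos: [0.5842, 0.3556, 0.1592]
eef_rot: [[-0.638, 0.546, -0.543], [0.77, 0.452, -0.45], [-0.0, -0.705, -0.709]]
ft_force: [0.2, 0.4, -2.5]
finger_gap: 0.271
grip_force: 70.7
```

```bash
python3 - <<'E'
from h import *
o=r.get_obs();p=o['tool_pos'];z=o['eef_rot'][:,2];tip=p+.128*z
print(p,'tilt',np.degrees(np.arccos(-z[2])),'tip',tip,o['joint_pos'].round(1),o['joint_velocities'].round(2),o['ft_force'],o['time_s'])
a,b=get_image('side'),get_image('scene')
for n,i in (('side',a),('scene',b)): print(n,proj(n,tip),proj(n,p))
u,v=proj('side',tip).astype(int);x,y=proj('scene',tip).astype(int)
c=lambda i,u,v:cv2.resize(i[max(v-150,0):max(v-150,0)+200,max(u-100,0):max(u-100,0)+200],(400,400))
cv2.imwrite('pics/f.png',np.hstack([c(a,u,v),c(b,x,y)])[:,:,::-1])
E
```

```text
[0.58424912 0.35555502 0.15924523] tilt 44.82480626395086 tip [0.51477089 0.29798177 0.06845923] [-23.3  59.6 -30.5  68.7  18.4 102.8 -14.9] [-0.18 -0.06  0.05 -0.17 -0.06  0.45  0.04] [ 0.20296458  0.42474348 -2.54925029] 14.0167
side [264.06440656 322.74374368] [211.20486952 306.57320291]
scene [316.83990679 152.20633096] [351.80751734 126.05132066]
```

View pics/f.png

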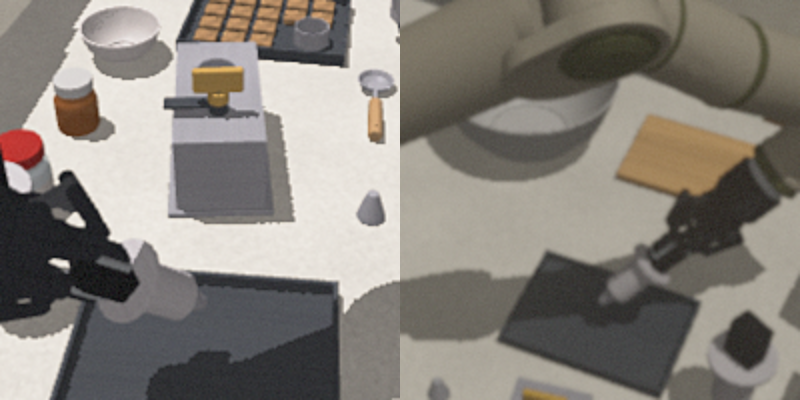

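The press leans 45° in the grip. The nozzle tip in the scene crop, (603,300), matches the predicted point: over the tray centre and about 6 cm above its floor, touching nothing. I'll let it settle and hand in.

Emit:
drive_tool(steps=[{"offset": [0,0,0],"dr": [0,0,0]},{"offset": [0,0,0],"dr": [0,0,0]},{"offset": [0,0,0],"dr": [0,0,0]},{"offset": [0,0,0],"dr": [0,0,0]},{"offset": [0,0,0],"dr": [0,0,0]},{"offset": [0,0,0],"dr": [0,0,0]}])

```text
time_s: 14.62
tool_pos: [0.5837, 0.3556, 0.1573]
eef_rot: [[-0.638, 0.543, -0.545], [0.77, 0.451, -0.452], [0.0, -0.708, -0.706]]
ft_force: [-0.7, 0.4, -2.6]
finger_gap: 0.27
grip_force: 70.7
```

```bash
python3 -c "
from h import *
print(r.get_obs()['joint_velocities'].round(2)); print(job.close_job())"
```

```text
[-0.08  0.09 -0.08 -0.13 -0.06 -0.11 -0.11]
the job is handed in; nothing more can be done
None
```

The job is handed in at 14.6 s: I turned the wing nut about 77° to swing the strap off the flange, drew the press straight up, and it is held still at 45°, nozzle down, tip near the middle of the empty tray and about 6 cm above its floor; no verdict came back.

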